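# Zero the drip scale under the waiting cup and start its shot timer

### The job

An espresso cup waits for its shot on one of the two drip scales. With the fingertips, press that scale's white tare key right down and let it come up again, so that the cup's weight is zeroed, and then press its green timer key right down and let go in the same way, to start timing the shot. Press gently and one key at a time, without shifting or lifting the scale; do not touch its weighing plate, the cup, or the other scale with the milk pitcher, and leave everything else on the counter where it is.

Things in the scene. Friction and masses are not known exactly. Their poses are not given: they have to be found in the camera images.
- cup_scale: Black drip scale, 150 x 130 x 24 mm, 0.6 kg, standing loose, carrying the espresso cup. Origin: centre of its underside; z up, -x to its front edge. Display and keys lie 58 mm in front of the origin: white tare key straight in front of it, green timer key 40 mm to -y; strip round them 20 mm high. Weighing plate with mat behind, top 26 mm high. Faces the robot within 0.35 rad.
- milk_scale: Black drip scale, 150 x 130 x 24 mm, 0.6 kg, standing loose, carrying the milk pitcher; leave alone. Origin: centre of its underside; z up, -x to its front edge. Display and keys lie 58 mm in front of the origin: white tare key straight in front of it, green timer key 40 mm to -y; strip round them 20 mm high. Weighing plate with mat behind, top 26 mm high. Faces the robot within 0.35 rad.
- cup_scale_tare_top (a point): Middle of the flat top of the white tare key of the espresso cup's scale (middle of the front strip, right of the display): a round spring key 20 mm across; top 31 mm above the counter at rest, 26 mm when fully down. The point moves with the key.
- cup_scale_tare (a joint): Travel of that white tare key, m: 0 at rest, 0.005 at its stop; pressing straight down it yields from about 1.5 N, takes about 3.3 N at 3 mm and 4.5 N at the stop, and springs back up when let go. It counts as pressed beyond 3 mm.
- cup_scale_timer_top (a point): Middle of the flat top of the green timer key of the espresso cup's scale (40 mm to the right of the white one, towards -y of the scale): a round spring key 20 mm across; top 31 mm above the counter at rest, 26 mm when fully down. The point moves with the key.
- cup_scale_timer (a joint): Travel of that green timer key, m: 0 at rest, 0.005 at its stop; pressing straight down it yields from about 1.5 N, takes about 3.3 N at 3 mm and 4.5 N at the stop, and springs back up when let go. It counts as pressed beyond 3 mm.
- espresso_cup: Light blue espresso cup, upright, 64 mm across the rim, 93 mm over the handle, 53 mm high, loose on the mat of its scale (rim about 79 mm above the counter). Origin: under the middle of cup and handle together. Not to be touched.
- milk_pitcher: Small steel milk pitcher, 94 x 69 x 85 mm, loose on the mat of the other scale (rim about 111 mm above the counter). Origin: centre of its underside. Not to be touched.
- teaspoon: Steel teaspoon, 132 x 26 x 9 mm, lying loose near the front edge of the counter. Origin: middle of its underside. Bystander.
- marker: White and blue marker pen, 135 mm long, 17 mm thick, lying loose near the front edge. Origin: middle of its underside. Bystander.
- tamper: Coffee tamper with wooden handle, 58 mm across, 94 mm high, standing loose behind the scales. Origin: centre of its underside. Bystander.
- portafilter: Portafilter with black handle, 220 x 86 x 40 mm, lying loose behind the scales. Origin: middle of its underside. Bystander.
- knock_box: Small black knock box like a beaker, 67 mm across, 88 mm high, behind the scales. Origin: centre of its underside. Bystander.
- cup_scale_mat: Thin black rubber mat on the weighing plate of the cup's scale, 104 x 116 x 2 mm, fixed to it. Origin and axes as the scale's: the mat's middle lies 16 mm to +x of it, its front edge 22 mm behind the middles of the keys, its top 26 mm up. Not to be touched.
- bar_blender: Bar blender under a closed clear sound cover, fixed at the right of the work, 326 x 190 mm on the counter and 390 mm high; its nearest part, the cover's handle, is 0.16 m in front of the origin (centre of its underside). An obstacle: go round it on the robot's side.

How it is judged:
By the outcome, as a careful person would: the job done as asked, in the order asked, and still so for the second after the job is handed in, with the robot touching nothing.
It also fails if it takes over 40 s, if anything falls off the work surface, if the arm or the gripper's body presses on something with over 40 N, if the wrist force passes 120 N, or if a joint passes its speed limit or range.

### The arm

A 6-joint arm with a two-finger parallel gripper is mounted at the origin on a cart in front of the work surface, level with it; the furniture and walls round the work are solid. World frame = base frame: x ahead of the robot, y to its left, z up, the work surface at z = 0. Lengths are in m, angles in rad, forces in N, time in s.
With the tool pointing down it reaches from about 0.3 to 0.775 m from the base axis. Payload 14.6 kg.
Tool frame: the origin (TCP) lies midway between the tips of the shut fingers; the grasp point (between the pads) lies 19 mm behind it (ctrl.grip_depth is the z of the grasp point in the tool frame, in m); z points along the fingers, y is the line along which they close (so a half turn about z gives the same grasp; the last joint's range is limited). The gripper opens to 94 mm and grips with 3 to 60 N. Pads are 16 mm wide; open, the fingers measure 119 mm over their backs; the gripper's body (75 mm by 177 mm) begins 78 mm behind the grasp point.
Start: joints at [1.147, 0.3, 1.521, -0, 1.321, -0.067], TCP at [0.192, 0.515, 0.205] pointing down, gripper open.
Joint ranges: [-3.03, 3.03], [-0.79, 2.21], [0.23, 2.52], [-1.04, 4.18], [0, 3.07], [-2.55, 2.55]. Speed limits (rad/s): [2.22, 2.22, 2.57, 3.14, 3.14, 3.14].

### API

Orientations are given as [roll, pitch, yaw] about the fixed x, y, z axes, in that order (R = Rz(yaw) Ry(pitch) Rx(roll)).
In Python, from station import ctrl gives the robot as it stands. The module is installed in compiled form; this text tells all that it offers.
- The arm moves only by the tool carry_out, never from a script. Its argument "commands" is a list of rows, each a list of 3 entries, a list of its own where there are three numbers: the closure, from 0 (fully open) to 1 (shut), then the shift along the tool's x, y, z in mm, then the turn, a rotation vector about the tool's x, y, z in rad. In form: [[gripper, [tx, ty, tz], [wx, wy, wz]], ...]. A call has 1 to 10 rows; each row shifts and turns the commanded pose from where the row before left it, along the tool's axes as they then stand; what a row does not reach is not made up. A row lasts 1/8 s, in which the tool goes at most 62.5 mm and 10.7 degrees, less where a joint would pass 70% of its speed; a pose out of reach is approached as far as the arm can. A call with a gripper value outside its range is refused whole. The fingers move at their own pace and stop on an object; "squeeze" is the grip in N (left out, the last holds). Time passes only in rows, so rows that do not move let the fingers close. It gives the time, the measured TCP pose, the force, the opening and the grip force at its end, in the units of the state.
- ctrl.get_obs(): the state, without advancing time (a new reading comes with each control period).
- ctrl.camera(name): name is "scene" or "top"; returns a dict with "img" (480x640x3 uint8, blue, green, red), "camera_matrix" (3x3 intrinsics, pixels), "rvec" (rotation vector, rad) and "tvec" (3), from world to camera coordinates, as OpenCV has them. Camera axes: x right, y down, z forward; pixel columns grow to the right and rows downward; lengths in m; the calibration is good to about 2 mm. A picture is of the moment at which its call begins. There is no depth.
- ctrl.hand_in(): hands the job in; it is judged then, once.
Trained networks look in the newest picture that a camera, given by its name, has taken for a name from the list of things; names that differ only in an ending like _2 or _b are one class to them, and where a whole thing is asked for, a point or a joint stands for the part that bears it (a point fixed in the world has none). Each returns a list of dicts, best first, with "score" (0 to 1); they miss things now and then, are a little off and sometimes report something else, mostly with a low value. They report only what shows in the picture. A call takes as long as a camera call.
- ctrl.outline_of(thing, camera): "region" (480x640 bool, what is visible of it).
- ctrl.place_of(thing, camera): "at" ([x, y, z] in m, in world coordinates, good to about 4 mm: a listed point, or the origin of a listed thing).
The state is a dict: "time_s": time; "qpos": joint angles; "joint_vel": joint speeds; "tau": joint torques, N m; "ee_pos": TCP position; "eef_rot": TCP orientation; "force": force on the tool from outside, world axes, zero at the start; "moment": the same for the moment, N m; "grip_width": finger opening in m; "grip_force": force on a finger pad.
Only numpy, scipy, OpenCV 4.12 (cv2) and the standard library are available. Lean on these libraries where they do the work, as an engineer would, in place of code of your own. Each camera call takes 0.05 s, during which the arm holds its last target. There are 200 camera calls.

## Working session

There is one attempt and no reset: what is moved stays moved. The work goes in short steps, Python scripts to look and compute and a tool call to move; the robot and the scene stay as the last step left them, time stands still between calls to the robot, and variables do not carry over. Pictures are saved under pics/ and viewed, at most 10 in all, crops included, and the job is handed in when it is done.

Besides the shell and the picture viewer there is one more tool, called after "Request:" as name([rows], argument=value, ...), one row to a line, values as JSON. carry_out: Moves the arm, as the interface text tells. Its arguments: {"type":"object","properties":{"commands":{"type":"array","items":{"type":"array"}},"squeeze":{"type":"number"}},"required":["commands"]}

```bash
mkdir -p pics
python3 - <<'E'
from station import ctrl
import cv2,numpy as np
for c in("top","scene"):
    d=ctrl.camera(c); cv2.imwrite(f"pics/{c}.png",d["img"])
    for t in("cup_scale_tare_top","cup_scale_timer_top","cup_scale","milk_scale","espresso_cup","milk_pitcher","bar_blender"):
        for r in ctrl.place_of(t,c)[:2]:
            p=np.array(r["at"],float); uv=cv2.projectPoints(p[None],d["rvec"],d["tvec"],d["camera_matrix"],None)[0].ravel()
            print(c,t,round(r["score"],2),np.round(p,3),uv.round())
o=ctrl.get_obs(); print({k:np.round(v,3) for k,v in o.items()})
E
```

```text
top cup_scale_tare_top 0.53 [0.498 0.191 0.029] [147. 272.]
top cup_scale_timer_top 0.45 [0.486 0.15  0.032] [168. 279.]
top cup_scale 0.61 [0.555 0.175 0.002] [161. 246.]
top cup_scale 0.6 [0.556 0.176 0.001] [161. 245.]
top milk_scale 0.57 [ 0.552 -0.165  0.001] [332. 251.]
top espresso_cup 0.87 [0.582 0.17  0.028] [161. 230.]
top milk_pitcher 0.59 [ 0.587 -0.178  0.026] [339. 232.]
top bar_blender 0.73 [0.487 0.154 0.03 ] [166. 279.]
scene cup_scale_tare_top 0.75 [ 0.723 -0.094  0.002] [248. 260.]
scene cup_scale_tare_top 0.68 [0.501 0.193 0.033] [347. 366.]
scene cup_scale_timer_top 0.61 [0.488 0.15  0.034] [357. 345.]
scene cup_scale 0.67 [ 0.557  0.175 -0.002] [313. 369.]
scene milk_scale 0.71 [ 0.552 -0.166 -0.002] [331. 245.]
scene milk_scale 0.44 [0.352 0.108 0.   ] [436. 344.]
scene espresso_cup 0.95 [0.582 0.171 0.028] [298. 354.]
scene milk_pitcher 0.92 [ 0.58  -0.178  0.027] [318. 231.]
scene milk_pitcher 0.59 [ 0.553 -0.163 -0.002] [330. 246.]
{'time_s': np.float64(0.8), 'qpos': array([ 1.147,  0.3  ,  1.521,  0.   ,  1.321, -0.067]), 'joint_vel': array([-0.001,  0.001, -0.   ,  0.001, -0.001,  0.001]), 'tau': array([-1.0000e-03, -5.3164e+01, -3.5290e+01,  7.1000e-02,  2.1000e-02,
        0.0000e+00]), 'ee_pos': array([0.192, 0.515, 0.205]), 'eef_rot': array([-3.142, -0.   ,  2.785]), 'force': array([-0.533, -0.229,  0.743]), 'moment': array([-0.019,  0.007, -0.03 ]), 'grip_force': np.float64(0.0), 'grip_width': np.float64(0.094)}
```

View pics/top.png

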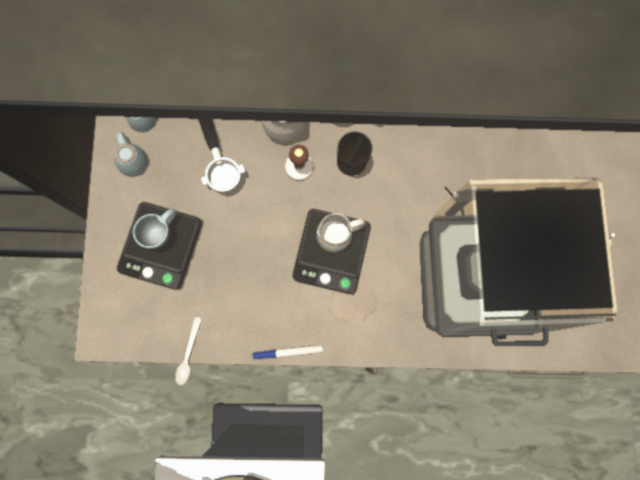

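View pics/scene.png

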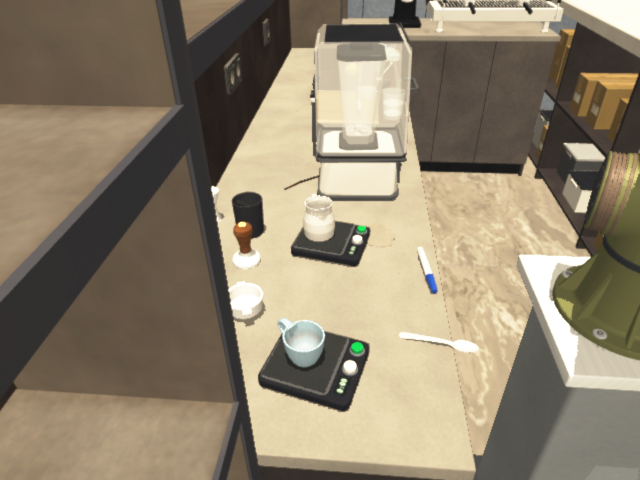

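Both views agree: the cup's scale is the left one. In the top view its white key is at (148,272) and its green key at (168,279). The milk scale is at about (332,251). I'll refine the key positions from the coloured blobs in both cameras.

```bash
cat > m.py <<'E'
from station import ctrl
import cv2,numpy as np
def ray(d,uv):
    R=cv2.Rodrigues(d["rvec"])[0]; t=np.ravel(d["tvec"])
    v=R.T@np.linalg.inv(d["camera_matrix"])@[*uv,1]; c=-R.T@t
    return c+v*(0.031-c[2])/v[2]
def blobs(c,white,green):
    d=ctrl.camera(c); im=d["img"].astype(int); out=[]
    for k,(u,v) in (("w",white),("g",green)):
        r=12; p=im[v-r:v+r,u-r:u+r]; 
        m=(p.min(2)>110) if k=="w" else (p[...,1]-np.maximum(p[...,0],p[...,2])>40)
        n,l,s,ce=cv2.connectedComponentsWithStats(m.astype(np.uint8))
        i=min((i for i in range(1,n) if s[i,4]>20),key=lambda i:np.hypot(*(ce[i]-r)))
        out.append(ray(d,ce[i]+[u-r,v-r])); print(c,k,s[i],ce[i]+[u-r,v-r],out[-1].round(4))
    return out
E
python3 - <<'E'
from m import *
blobs("top",(148,272),(168,279)); blobs("scene",(349,368),(357,349))
E
```

```text
top w [  6   7  12  12 116] [147.44827586 272.07758621] [0.4982 0.1901 0.031 ]
top g [ 6  6 11 10 78] [167.07692308 277.67948718] [0.4883 0.1518 0.031 ]
scene w [  6   4  15  15 187] [349.68449198 367.20855615] [0.4972 0.1939 0.031 ]
scene g [  6   5  13  12 125] [356.776 347.272] [0.4873 0.153  0.031 ]
```

Request:
carry_out([
  [1, [-50, -24, 0], [0, 0, 0]],
  [1, [-50, -24, 0], [0, 0, 0]],
  [1, [-50, -24, 0], [0, 0, 0]],
  [1, [-50, -24, 0], [0, 0, 0]],
  [1, [-50, -24, 0], [0, 0, 0]],
  [1, [-50, -24, 0], [0, 0, 0]],
  [1, [-50, -24, 0], [0, 0, 0]],
  [1, [-50, -24, 0], [0, 0, -0.065]],
  [1, [0, 0, 0], [0, 0, 0]],
])

```text
time_s: 2.02
ee_pos: [0.5015, 0.1933, 0.2051]
eef_rot: [-3.141, -0.0, 2.847]
force: [-0.3, -0.3, -0.8]
grip_width: 0.0076
grip_force: 0.0
```

Request:
carry_out([
  [1, [4, -3, 40], [0, 0, -0.04]],
  [1, [0, 0, 50], [0, 0, 0]],
  [1, [0, 0, 40], [0, 0, 0]],
  [1, [0, 0, 25], [0, 0, 0]],
  [1, [0, 0, 7], [0, 0, 0]],
  [1, [0, 0, 0], [0, 0, 0]],
  [1, [0, 0, 0], [0, 0, 0]],
])

```text
time_s: 2.9
ee_pos: [0.4957, 0.1944, 0.0446]
eef_rot: [3.141, 0.002, 2.89]
force: [0.1, -0.2, -0.6]
grip_width: 0.0003
grip_force: 0.0
```

Run:
```python
from m import *
d=ctrl.camera("scene"); s=cv2.resize(d["img"][290:430,250:420],None,fx=4,fy=4); cv2.imwrite("pics/s2.png",s)
o=ctrl.get_obs(); print(o["ee_pos"],o["force"],o["grip_width"])
print(cv2.projectPoints(np.array(o["ee_pos"])[None],d["rvec"],d["tvec"],d["camera_matrix"],None)[0])
```

```text
[0.49562866 0.19429166 0.04456121] [-0.15235291  0.12048311  0.51027153] 0.000526247147814839
[[[350.91294586 361.61863268]]]
```

View pics/s2.png

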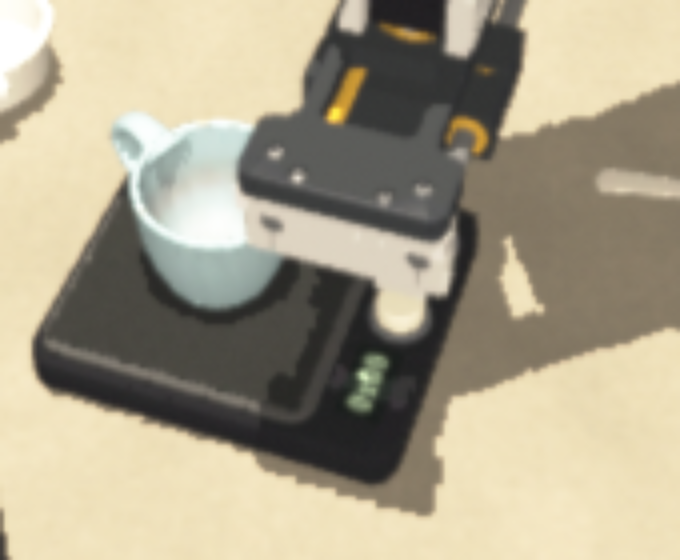

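Run:
```python
from m import *
o=ctrl.get_obs(); p=np.array(o["ee_pos"]); R=cv2.Rodrigues(np.zeros(3))[0]
yaw=2.89; X=np.array([np.cos(yaw),np.sin(yaw),0]);Y=np.array([np.sin(yaw),-np.cos(yaw),0])
for c in("scene","top"):
    d=ctrl.camera(c)
    if c=="top": cv2.imwrite("pics/t2.png",cv2.resize(d["img"][180:330,80:240],None,fx=4,fy=4))
    P=[p+[0,0,h]+a*X+b*Y for h in(0,.05,.1) for a,b in((0,0),(.037,.0885),(-.037,.0885),(.037,-.0885),(-.037,-.0885),(.008,.0125),(-.008,.0125))]
    uv=cv2.projectPoints(np.array(P),d["rvec"],d["tvec"],d["camera_matrix"],None)[0][:,0]
    off=(250,290) if c=="scene" else (80,180)
    print(c,((uv-off)*4).round().astype(int).reshape(3,-1,2).tolist())
```

```text
scene [[[404, 286], [434, 510], [231, 449], [550, 148], [379, 107], [415, 317], [374, 306]], [[407, 196], [440, 418], [227, 357], [559, 59], [381, 19], [418, 226], [376, 215]], [[410, 97], [445, 317], [222, 257], [568, -37], [383, -76], [422, 127], [378, 116]]]
top [[[253, 370], [49, 394], [101, 246], [407, 495], [455, 346], [222, 379], [233, 347]], [[222, 356], [9, 382], [63, 227], [383, 488], [434, 331], [190, 366], [202, 332]], [[188, 341], [-36, 368], [22, 206], [358, 479], [411, 315], [155, 351], [167, 316]]]
```

View pics/t2.png

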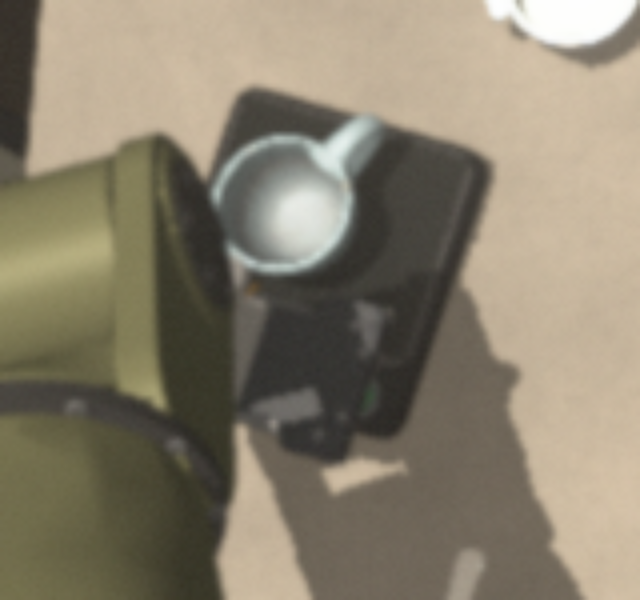

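The fingertips are above the white key at crop (404,286). The wide block at z≈0.14 is the gripper body, well clear of the cup. I'll make a small correction and descend.

Request:
carry_out([
  [1, [-1, -2, 6], [0, 0, 0]],
  [1, [0, 0, 5], [0, 0, 0]],
  [1, [0, 0, 0], [0, 0, 0]],
  [1, [0, 0, 0], [0, 0, 0]],
])

```text
time_s: 3.55
ee_pos: [0.4956, 0.1918, 0.0324]
eef_rot: [-3.142, -0.0, 2.89]
force: [-1.2, -0.5, -0.9]
grip_width: 0.0006
grip_force: 0.0
```

Request:
carry_out([
  [1, [0, 0, 2], [0, 0, 0]],
  [1, [0, 0, 2], [0, 0, 0]],
  [1, [0, 0, 0], [0, 0, 0]],
  [1, [0, 0, 0], [0, 0, 0]],
])

```text
time_s: 4.05
ee_pos: [0.4958, 0.1919, 0.0286]
eef_rot: [3.141, 0.0, 2.89]
force: [0.0, 0.3, 3.2]
grip_width: 0.0003
grip_force: 1.5
```

Contact is made: 3.2 N at about 2.4 mm. I'll continue to the stop.

Request:
carry_out([
  [1, [0, 0, 1], [0, 0, 0]],
  [1, [0, 0, 1], [0, 0, 0]],
  [1, [0, 0, 0], [0, 0, 0]],
  [1, [0, 0, 0], [0, 0, 0]],
])

```text
time_s: 4.55
ee_pos: [0.4958, 0.1919, 0.0266]
eef_rot: [3.141, 0.0, 2.89]
force: [0.2, 0.6, 3.7]
grip_width: 0.0004
grip_force: 2.1
```

Run:
```python
from m import *
f=[]
for i in range(4):
    ctrl.camera("scene"); o=ctrl.get_obs(); f.append(np.r_[o["force"],o["ee_pos"][2]*1e3])
print(np.round(f,2))
```

```text
[[ 0.62  0.69  4.38 26.56]
 [ 1.3   0.77  3.14 26.56]
 [ 1.41  1.66  4.21 26.56]
 [ 1.43  1.26  4.39 26.55]]
```

Request:
carry_out([
  [1, [0, 0, 0.6], [0, 0, 0]],
  [1, [0, 0, 0], [0, 0, 0]],
  [1, [0, 0, 0], [0, 0, 0]],
])

```text
time_s: 5.12
ee_pos: [0.4958, 0.1919, 0.0261]
eef_rot: [3.141, 0.0, 2.89]
force: [1.9, 0.9, 6.0]
grip_width: 0.0004
grip_force: 3.2
```

Request:
carry_out([
  [1, [0, 0, -4], [0, 0, 0]],
  [1, [0, 0, -10], [0, 0, 0]],
  [1, [0, 0, -15], [0, 0, 0]],
  [1, [0, -20, 0], [0, 0, 0]],
  [1, [0, -20, 0], [0, 0, 0]],
  [1, [0, 0, 0], [0, 0, 0]],
  [1, [0, 0, 0], [0, 0, 0]],
])

```text
time_s: 6.0
ee_pos: [0.4857, 0.1528, 0.0547]
eef_rot: [-3.142, -0.0, 2.889]
force: [-0.2, 0.4, 0.2]
grip_width: 0.0008
grip_force: 0.0
```

Run:
```python
from m import *
blobs("scene",(349,368),(357,349))
for c in("scene",): print(ctrl.place_of("cup_scale_tare_top",c)[:1],ctrl.place_of("cup_scale_timer_top",c)[:1])
d=ctrl.camera("scene"); cv2.imwrite("pics/s3.png",cv2.resize(d["img"][290:430,250:420],None,fx=4,fy=4))
```

```text
scene w [  7   4  14  14 152] [349.875      366.41447368] [0.497  0.1924 0.031 ]
scene g [  7   5  11  12 115] [356.90434783 347.71304348] [0.4871 0.1539 0.031 ]
[{'at': [0.5015, 0.1897, 0.0321], 'score': 0.6}] [{'at': [0.4872, 0.1498, 0.0345], 'score': 0.49}]
```

View pics/s3.png

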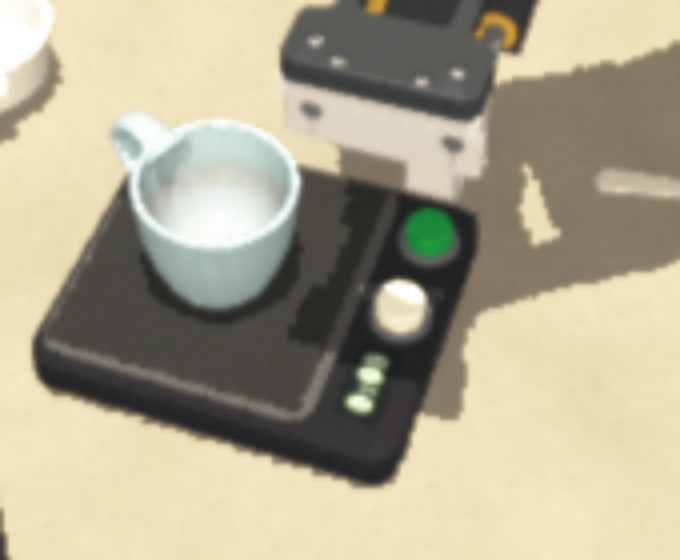

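The white key reached its stop and came back up at crop (400,308), and the scale hasn't moved. The fingertips are now over the green key at crop (430,232).

Request:
carry_out([
  [1, [0, 0, 12], [0, 0, 0]],
  [1, [0, 0, 9], [0, 0, 0]],
  [1, [0, 0, 2], [0, 0, 0]],
  [1, [0, 0, 2], [0, 0, 0]],
  [1, [0, 0, 1], [0, 0, 0]],
  [1, [0, 0, 0], [0, 0, 0]],
  [1, [0, 0, 0], [0, 0, 0]],
])

```text
time_s: 7.08
ee_pos: [0.4857, 0.1531, 0.029]
eef_rot: [3.142, 0.0, 2.89]
force: [-3.2, 0.1, 2.9]
grip_width: 0.0008
grip_force: 1.3
```

Request:
carry_out([
  [1, [0, 0, 1], [0, 0, 0]],
  [1, [0, 0, 1], [0, 0, 0]],
  [1, [0, 0, 0], [0, 0, 0]],
  [1, [0, 0, 0], [0, 0, 0]],
])

```text
time_s: 7.58
ee_pos: [0.4857, 0.1531, 0.0269]
eef_rot: [3.142, 0.0, 2.89]
force: [-1.6, -0.8, 3.7]
grip_width: 0.0005
grip_force: 2.0
```

Request:
carry_out([
  [1, [0, 0, 0.9], [0, 0, 0]],
  [1, [0, 0, 0], [0, 0, 0]],
  [1, [0, 0, 0], [0, 0, 0]],
])

```text
time_s: 7.95
ee_pos: [0.4858, 0.1531, 0.0261]
eef_rot: [3.141, 0.0, 2.89]
force: [-2.3, -1.0, 5.7]
grip_width: 0.0005
grip_force: 2.9
```

Request:
carry_out([
  [1, [0, 0, -4], [0, 0, 0]],
  [1, [0, 0, -10], [0, 0, 0]],
  [1, [0, 0, -20], [0, 0, 0]],
  [1, [0, 0, -50], [0, 0, 0]],
  [1, [0, 0, -50], [0, 0, 0]],
  [1, [30, 0, 0], [0, 0, 0]],
  [1, [50, 0, 0], [0, 0, 0]],
  [1, [0, 0, 0], [0, 0, 0]],
  [1, [0, 0, 0], [0, 0, 0]],
])

```text
time_s: 9.07
ee_pos: [0.4088, 0.1731, 0.1606]
eef_rot: [3.141, 0.001, 2.89]
force: [-0.5, -0.3, 0.3]
grip_width: 0.0007
grip_force: 0.0
```

Run:
```python
from m import *
blobs("scene",(349,368),(357,349))
d=ctrl.camera("scene"); cv2.imwrite("pics/s4.png",d["img"])
```

```text
scene w [  5   4  16  16 192] [349.609375   367.28645833] [0.4973 0.1941 0.031 ]
scene g [  6   5  13  12 126] [356.81746032 347.3015873 ] [0.4872 0.153  0.031 ]
```

View pics/s4.png

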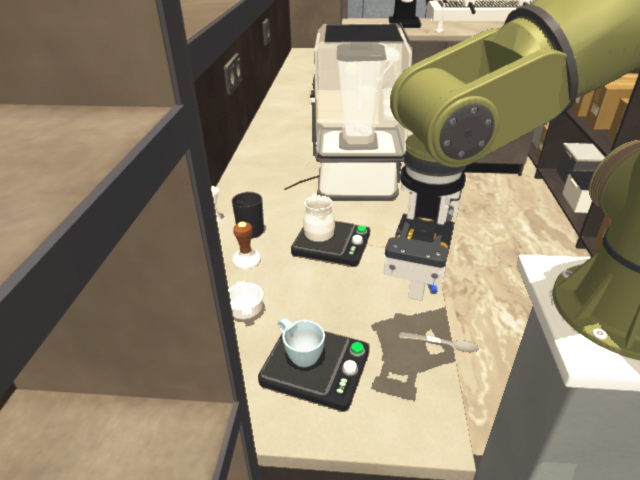

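Both keys are up again, at (350,367) and (357,347), the same pixels as at the start. The scales, cup and other items have not moved, and the arm is clear of everything.

```bash
python3 -c "
from station import ctrl
print(ctrl.hand_in())"
```

```text
the job is handed in; nothing more can be done
None
```

I pressed the cup scale's white tare key and then its green timer key, each down to its stop with about 6 N and released; nothing else was touched or moved, and the job is handed in at about 9 s.

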